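# Pack the spares canister and hold its cover half way to the lock

### The job

Pack the hearing-aid spares: stand the larger closed case in the middle of the canister base's plinth and the smaller case squarely on top of it, centred and with their long sides parallel. Then put the tall cover over the stack so that its two lugs drop fully home through the two gaps in the base's rim, and turn it clockwise (seen from above) half way to its lock, an eighth of a turn, never on into the click. Finish still gripping the cover and holding it there, so that I can check that both lugs are under the rim before it is locked; leave the charging cube, cup, tin and dome tray where they are.

Things in the scene. Friction and masses are not known exactly. Their poses are not given: they have to be found in the camera images.
- base: Canister base, white plastic, stuck to the shelf: round, 106 mm across, 20 mm high. Origin: centre of its underside, z up. A round plinth in its middle; round it a groove, floor 6 mm high, between radius 34 and 48.5 mm; outside that a collar 18 mm high. Two tabs (5 mm thick, 13 to 18 mm high, 140 degrees long) reach inward from the collar's top to radius 42 mm. Two 40 degree gaps between them.
- base_plinth (a point): Centre of the plinth's flat top, 20 mm above the base's origin; axes as the base's. The flat is 63 mm across, bevelled out to 68 mm, and stands 2 mm above the tabs.
- base_gap (a point): Middle of one gap between the tabs, on the base's +x axis, radius 45 mm, 18 mm high; the other lies opposite on -x; each has a small grey mark on the rim. From the gaps the cover turns clockwise (seen from above) 90 degrees to its lock; the other way is blocked after about 10 degrees. Spring catches resist from about 60 degrees and click near 90. Half way is 45 degrees.
- cover: Canister cover, white plastic, about 130 g, loose, upright on its open rim: a bell 78 mm outside, 72 mm inside diameter, 75 mm high (72 inside). Origin: centre of the rim's underside, z up. On its flat top a grip bar along its x axis, 54 mm long, 14 mm wide, its top 103 mm above the rim. Fully home in the base its origin is 6 mm above the base's; 2 mm play upward and sideways.
- cover_lug (a point): Tip of one of the cover's two lugs, on its +x axis, radius 46.5 mm, at the rim's underside; the other is opposite on -x, in line with the bar. Each is 20 degrees wide and 5 mm thick (high). Alike, so the cover fits either way round.
- cover_grip (a point): Place to grip the cover: on its axis in the bar, 97 mm above the cover's origin (22 mm above the flat top, 6 mm below the bar's top); axes as the cover's.
- case_large: Larger closed snap case, grey plastic, 46 (x) x 36 (y) x 26 (z) mm, about 45 g, loose, standing flat, with a dark seam 10 mm below the top; a 2 mm thumb latch stands out from the middle of its -x short side. Origin: centre of its underside, z up, x along its long side.
- case_small: Smaller closed snap case, the same but 38 (x) x 30 (y) x 26 (z) mm, about 32 g. Origin: centre of its underside, z up, x along its long side.
- cube: Bystander: charging cube, white plastic, 58 mm with a steel toggle on top to 73 mm. Origin: centre of its underside.
- cup: Bystander: white ceramic toothbrush cup, 72 mm across, 95 mm high, with two toothbrushes leaning in it. Origin: centre of its underside.
- tin: Bystander: round grey plastic tin with a twist cap, 60 mm across, 28 mm high. Origin: centre of its underside.
- tray: Bystander: dark hard-silicone ear-dome tray, 60 (x) x 110 (y) x 14 mm, with small domes and a steel tweezer in its two bays. Origin: centre of its underside.
Not all that is in view belongs to the job. What is shaped like the cover but blue or red is not meant. Leave any purple look-alike of the case_large alone.

How it is judged:
By the outcome, as a careful person would: the job done as asked, in the order asked, and still so for the second after the job is handed in, while the arm keeps its last pose, push and grip.
It also fails if it takes over 61 s, if anything falls off the work surface, if the arm or the gripper's body presses on something with over 40 N, if the wrist force passes 120 N, or if a joint passes its speed limit or range.

### The arm

A 7-joint arm with a two-finger parallel gripper is mounted at the origin on the work surface. World frame = base frame: x ahead of the robot, y to its left, z up, the work surface at z = 0. Lengths are in m, angles in rad, forces in N, time in s.
With the tool pointing down it reaches from about 0.425 to 0.925 m from the base axis. Payload 6.8 kg.
Tool frame: the origin (TCP) lies midway between the tips of the shut fingers; the grasp point (between the pads) lies 19 mm behind it (grip_point_offset is the distance from the TCP to the grasp point, in m); y points along the fingers, x is the direction in which the jaws open and shut, and the axes are right-handed (so a half turn about y gives the same grasp; the last joint's range is limited). The gripper opens to 85 mm and grips with 20 to 120 N. Pads are 22 mm wide; open, the fingers measure 114 mm over their backs; the gripper's body (76 mm by 85 mm) begins 54 mm behind the grasp point. The pads swing forward as they close: fully open they stand 13 mm farther back than shut.
Start: joints at [1.04, 0.477, 0.022, 1.555, -0.011, 1.109, -0.083], TCP at [0.277, -0.616, 0.231] pointing down, gripper open.
Joint ranges: [-2.96, 2.96], [-0.34, 2.1], [-1.41, 1.46], [0.24, 2.44], [-1.37, 4.51], [0.17, 1.92], [-2.96, 2.96]. Speed limits (rad/s): [2.39, 2.39, 3.14, 3.14, 3.14, 3.14, 3.14].

### API

Orientations are given as a unit quaternion [w, x, y, z].
In Python, from station import get_obs, read_camera, hand_in, grip_point_offset gives the robot as it stands.
- The arm moves only by the tool play_rows, never from a script. Its argument "increments" is a list of rows, each a list of 2 entries, a list of its own where there are three numbers: the shift along the tool's x, y, z in m, then the turn, a rotation vector about the tool's x, y, z in degrees. In form: [[[tx, ty, tz], [ax, ay, az]], ...]. A call has 1 to 20 rows; each row shifts and turns the commanded pose from where the row before left it, along the tool's axes as they then stand; what a row does not reach is not made up. A row lasts 1/12 s, in which the tool goes at most 41.7 mm and 7.16 degrees, less where a joint would pass 70% of its speed; a pose out of reach is approached as far as the arm can. A call with a gripper value outside its range is refused whole. "gripper" is the finger opening in m, from 0 to 0.0854, set as the call begins (left out, the last holds). The fingers move at their own pace and stop on an object; "grip_force" is the grip in N (left out, the last holds). Time passes only in rows, so rows that do not move let the fingers close. It gives the time, the measured TCP pose, the force and the opening at its end, in the units of the state.
- get_obs(): the state, without advancing time (a new reading comes with each control period).
- read_camera(name): name is "scene" or "top" or "wrist"; returns a dict with "color" (420x560x3 uint8, red, green, blue), "range_z" (420x560 float32, m along the optical axis (not along the pixel's ray), 0 where there is no reading), "intrinsics" (3x3 intrinsics, pixels), "R" (3x3) and "t" (3): a world point X has camera coordinates R X + t; the wrist camera has in their place "hand_eye" (4x4, takes a point from camera to tool coordinates, whose origin is the TCP and whose axes are the tool frame's). Camera axes: x right, y down, z forward; pixel columns grow to the right and rows downward; lengths in m; the calibration is good to about 2 mm. A picture is of the moment at which its call begins: read the wrist's pose just before it.
- hand_in(): hands the job in, once; it reports no verdict.
The state is a dict: "t": time; "q": joint angles; "joint_vel": joint speeds; "joint_torque": joint torques, N m; "eef_pos": TCP position; "tool_rot": TCP orientation; "contact_force": force on the tool from outside, world axes, zero at the start; "torque": the same for the moment, N m; "gripper_width": opening from 0.0 (shut) to 1.0 (fully open).
Only numpy, scipy, OpenCV 4.12 (cv2) and the standard library are available. Lean on these libraries where they do the work, as an engineer would, in place of code of your own. Each camera call takes 0.05 s, during which the arm holds its last target. There are 200 camera calls.

## Working session

There is one attempt and no reset: what is moved stays moved. The work goes in short steps, Python scripts to look and compute and a tool call to move; the robot and the scene stay as the last step left them, time stands still between calls to the robot, and variables do not carry over. Pictures are saved under pics/ and viewed, about 8 in all and at most 12, crops included, and the job is handed in when it is done.

Besides the shell and the picture viewer there is one more tool, called after "Request:" as name(argument=value, ...) on one line, values as JSON. play_rows: Moves the arm, as the interface text tells. Its arguments: {"type":"object","properties":{"increments":{"type":"array","items":{"type":"array"}},"gripper":{"type":"number"},"grip_force":{"type":"number"}},"required":["increments"]}

```bash
ls; mkdir -p pics
cat > h.py <<'E'
import numpy as np, cv2
from station import *
from scipy.spatial.transform import Rotation as Ro
def Rq(q): return Ro.from_quat([q[1],q[2],q[3],q[0]])
def cam(n):
    o=get_obs(); c=read_camera(n)
    if n=='wrist':
        T=np.eye(4); T[:3,:3]=Rq(o['tool_rot']).as_matrix(); T[:3,3]=o['eef_pos']
        c['T']=T@c['hand_eye']
    else:
        M=np.eye(4); M[:3,:3]=c['R']; M[:3,3]=c['t']; c['T']=np.linalg.inv(M)
    c['o']=o; return c
def ray(c,u,v,z):
    "pixels -> points on plane z"
    uv=np.stack([np.ravel(u),np.ravel(v),np.ones(np.size(u))]).astype(float)
    d=(c['T'][:3,:3]@np.linalg.inv(c['intrinsics'])@uv).T; p=c['T'][:3,3]
    return p+d*((z-p[2])/d[:,2])[:,None]
def cloud(c):
    v,u=np.mgrid[:420,:560]; z=c['range_z'].astype(float)
    P=np.linalg.inv(c['intrinsics'])@np.stack([u*z,v*z,z]).reshape(3,-1)
    P=(c['T'][:3,:3]@P).T+c['T'][:3,3]; P=P.reshape(420,560,3); P[z==0]=np.nan; return P
def proj(c,X):
    X=np.atleast_2d(X); T=np.linalg.inv(c['T']); p=(T[:3,:3]@X.T).T+T[:3,3]; p=(c['intrinsics']@p.T).T; return p[:,:2]/p[:,2:]
def save(n,im): cv2.imwrite('pics/'+n,im[...,::-1])
E
python3 - <<'E'
from h import *
print(get_obs(), grip_point_offset if not callable(grip_point_offset) else grip_point_offset())
for n in('top','scene'):
    c=cam(n); save(n+'0.png',c['color']); print(n,c['T'].round(3).tolist(),c['intrinsics'].tolist())
a=cv2.imread('pics/top0.png');b=cv2.imread('pics/scene0.png')
E
```

```text
pics
{'t': 0.0, 'q': array([ 1.03990161,  0.47778703,  0.02232313,  1.55643285, -0.01150201,
        1.10930156, -0.08314964]), 'joint_vel': array([ 0.00033739, -0.00030646, -0.00117644, -0.00033652, -0.00117217,
        0.00187552, -0.00090133]), 'joint_torque': array([-1.01069229e-03, -5.96452689e+01,  1.60771497e+00, -2.81202900e+01,
        1.24225742e-02,  9.35273187e-03,  2.45458416e-06]), 'eef_pos': array([ 0.27671755, -0.61503275,  0.23034201]), 'tool_rot': array([ 0.59408769, -0.59347148,  0.38451737, -0.38340294]), 'contact_force': array([0.44702778, 0.40170057, 0.68403713]), 'torque': array([-0.02690242,  0.01398058,  0.04275542]), 'gripper_width': 0.9970751880124655} 0.0187
top [[0.024, -0.994, 0.111, 0.493], [-1.0, -0.025, -0.01, -0.024], [0.013, -0.111, -0.994, 0.946], [0.0, 0.0, 0.0, 1.0]] [[386.7946658273353, 0.0, 278.0811097198915], [0.0, 386.7946658273353, 208.3463734759739], [0.0, 0.0, 1.0]]
scene [[-0.142, 0.844, -0.517, 1.293], [0.99, 0.114, -0.085, 0.111], [-0.013, -0.524, -0.852, 1.297], [0.0, 0.0, 0.0, 1.0]] [[489.513616662534, 0.0, 284.5364459472685], [0.0, 489.513616662534, 210.09109195056746], [0.0, 0.0, 1.0]]
```

View pics/top0.png

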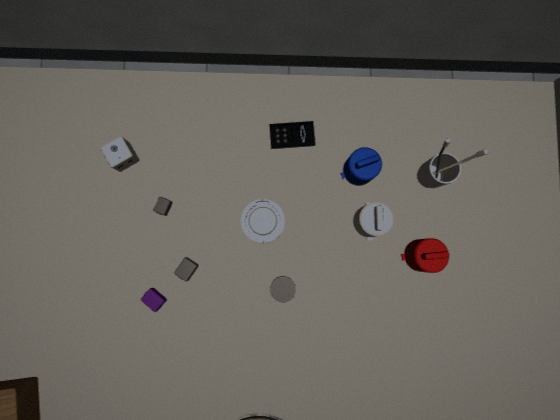

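View pics/scene0.png

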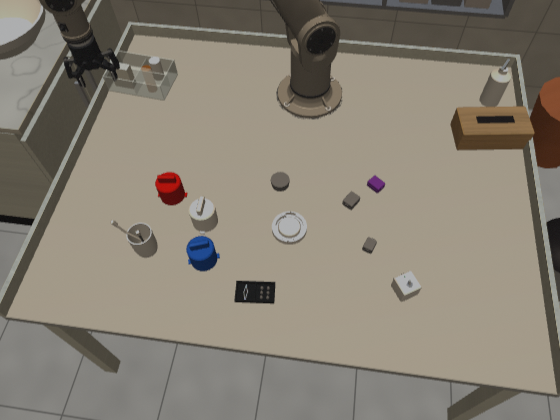

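Top view: the white cover is at (376,220), with blue (364,165) and red (430,255) look-alikes. The base is at (263,221). The grey cases are at (186,269), the larger, and (163,206), the smaller. The purple look-alike is at (153,300) and the round grey tin at (283,289). Next I'll measure these and check the identities in one crop.

Run:
```python
from h import *
c=cam('top'); P=cloud(c); im=c['color']
h=P[...,2]
def rect(x0,y0,x1,y1,zt,name,zmin):
    m=np.zeros(h.shape,np.uint8); m[y0:y1,x0:x1]=(h[y0:y1,x0:x1]>zmin)
    n,l,s,ce=cv2.connectedComponentsWithStats(m); k=1+np.argmax(s[1:,4]); v,u=np.where(l==k)
    q=ray(c,u,v,zt)[:,:2]; r=cv2.minAreaRect((q*1000).astype(np.float32))
    print(name,s[k],'z med/95',np.nanmedian(h[v,u]).round(4),np.nanpercentile(h[v,u],95).round(4),'mean',q.mean(0).round(4),'rect',np.round(r[0],1),np.round(r[1],1),round(r[2],1))
rect(165,250,205,290,.026,'L',.018)
rect(145,190,180,222,.026,'S',.018)
rect(135,282,172,318,.026,'purple',.018)
rect(235,195,290,248,.02,'base',.012)
rect(355,200,398,242,.103,'bar',.09)
rect(355,198,398,242,.075,'coverall',.05)
rect(265,270,300,310,.028,'tin',.018)
print('table z',np.nanmedian(h[330:360,300:400]))
A=cv2.resize(im[185:320,130:235],None,fx=4,fy=4,interpolation=cv2.INTER_CUBIC)
B=cv2.resize(im[140:280,330:460],None,fx=3,fy=3,interpolation=cv2.INTER_CUBIC)
H=max(A.shape[0],B.shape[0]); W=np.zeros((H,A.shape[1]+B.shape[1],3),np.uint8); W[:A.shape[0],:A.shape[1]]=A; W[:B.shape[0],A.shape[1]:]=B
W=np.clip(W*1.4,0,255).astype(np.uint8)
cv2.imwrite('pics/crop1.png',W[...,::-1]); print(W.shape)
```

```text
L [175 258  23  24 309] z med/95 0.0259 0.0288 mean [0.4475 0.1795] rect [447.1 179.9] [36.  47.1] 58.2
S [154 197  17  18 206] z med/95 0.0255 0.0281 mean [0.5958 0.2437] rect [595.5 243.8] [30.5 39.2] 69.4
purple [141 288  25  24 324] z med/95 0.026 0.0285 mean [0.3757 0.2526] rect [375.8 252.6] [48.2 36.6] 52.1
base [249 207  28  28 618] z med/95 0.0199 0.0229 mean [0.5666 0.0027] rect [567.    3.2] [64.9 64.8] 1.4
bar [376 206   8  24 175] z med/95 0.1022 0.1055 mean [ 0.5725 -0.2549] rect [ 573.3 -255.5] [15.4 51. ] 89.7
coverall [358 202  36  35 982] z med/95 0.0755 0.1034 mean [ 0.5724 -0.2541] rect [ 572.5 -254.1] [77.6 79.6] 0.0
tin [271 276  25  27 517] z med/95 0.0285 0.0311 mean [ 0.4074 -0.0489] rect [407.3 -49.3] [59.7 56.1] 1.3
table z 0.0006679164581550046
(540, 810, 3)
```

View pics/crop1.png

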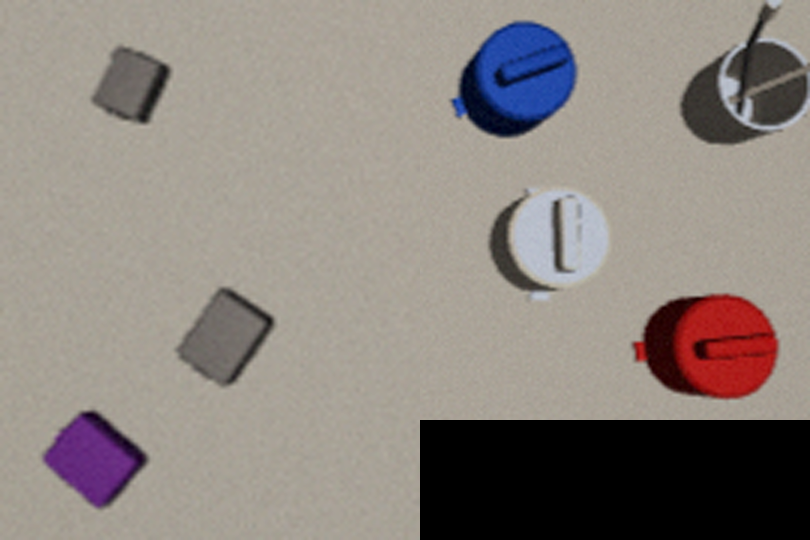

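The crop confirms it. The large grey case (measured 47x36) is at crop (225,337), the small one (39x30) at (132,85), and the purple one at (95,460) is left alone. The white cover with its bar is at (568,235), beside the blue and red ones. Next is the move planning.

```bash
cat >> h.py <<'E'
def plan(p,jaw,o=None,step=.03,dstep=6.5):
    "turn about tool y first, then shift in the new axes; jaw yaw in deg (mod 180 unless exact)"
    o=o or get_obs(); R=Rq(o['tool_rot']).as_matrix(); cur=np.degrees(np.arctan2(R[1,0],R[0,0]))
    d=(jaw-cur+90)%180-90
    j=np.radians(cur+d); x=np.array([np.cos(j),np.sin(j),0]); y=np.array([0,0,-1.]); Rt=np.stack([x,y,np.cross(x,y)],1)
    e=Ro.from_matrix(R.T@Rt).as_rotvec(degrees=True); s=Rt.T@(np.array(p)-o['eef_pos'])
    n=max(1,int(np.ceil(np.linalg.norm(s)/step))); k=max(1,int(np.ceil(np.linalg.norm(e)/dstep)))
    print('cur',np.round(o['eef_pos'],4),'jaw',round(cur,2),'->',round(cur+d,2),'q7',o['q'][6].round(2),'t',o['t'])
    print(f'TURN {k} x',(e/k).round(3).tolist(),' SHIFT total',(s*1000).round(1).tolist(),f'= {n} x',(s/n).round(4).tolist())
E
python3 - <<'E'
from h import *
c=cam('wrist'); print(c['hand_eye'].round(3).tolist(),c['intrinsics'].tolist())
plan([.49,0,.30],0)
plan([.447,.18,.15],58.2)
E
```

```text
[[1.0, 0.001, -0.0, -0.001], [0.0, -0.292, 0.956, -0.143], [0.001, -0.956, -0.292, 0.075], [0.0, 0.0, 0.0, 1.0]] [[331.70036777938776, 0.0, 280.30609472310954], [0.0, 331.70036777938776, 211.89909366565334], [0.0, 0.0, 1.0]]
cur [ 0.2768 -0.6153  0.2307] jaw -65.77 -> -0.0 q7 -0.08 t 0.2
TURN 11 x [-0.003, -5.98, -0.005]  SHIFT total [213.2, -69.3, 615.3] = 22 x [0.0097, -0.0031, 0.028]
cur [ 0.2768 -0.6153  0.2307] jaw -65.77 -> -121.8 q7 -0.08 t 0.2
TURN 9 x [0.004, 6.225, -0.006]  SHIFT total [-765.6, 80.7, -274.4] = 28 x [-0.0273, 0.0029, -0.0098]
```

Request:
play_rows(increments=[[[0,0,0],[0,-6,0]],[[0,0,0],[0,-6,0]],[[0,0,0],[0,-6,0]],[[0,0,0],[0,-6,0]],[[0,0,0],[0,-6,0]],[[0,0,0],[0,-6,0]],[[0,0,0],[0,-6,0]],[[0,0,0],[0,-6,0]],[[0,0,0],[0,-6,0]],[[0,0,0],[0,-6,0]],[[0,0,0],[0,-5.8,0]]])

```text
t: 1.12
eef_pos: [0.2768, -0.6154, 0.231]
tool_rot: [0.707, -0.707, -0.002, 0.002]
contact_force: [-0.4, -0.1, -0.4]
gripper_width: 0.999
```

Request:
play_rows(increments=[[[0.0127,-0.0015,0.0333],[0,0,0]],[[0.0127,-0.0015,0.0333],[0,0,0]],[[0.0127,-0.0015,0.0333],[0,0,0]],[[0.0127,-0.0015,0.0333],[0,0,0]],[[0.0127,-0.0015,0.0333],[0,0,0]],[[0.0127,-0.0015,0.0333],[0,0,0]],[[0.0127,-0.0015,0.0333],[0,0,0]],[[0.0127,-0.0015,0.0333],[0,0,0]],[[0.0127,-0.0015,0.0333],[0,0,0]],[[0.0127,-0.0015,0.0333],[0,0,0]],[[0.0127,-0.0015,0.0333],[0,0,0]],[[0.0127,-0.0015,0.0333],[0,0,0]],[[0.0127,-0.0015,0.0333],[0,0,0]],[[0.0127,-0.0015,0.0333],[0,0,0]],[[0.0127,-0.0015,0.0333],[0,0,0]],[[0.0127,-0.0015,0.0333],[0,0,0]],[[0.0127,-0.0015,0.0333],[0,0,0]],[[0.0127,-0.0015,0.0333],[0,0,0]],[[0.0127,-0.0015,0.0333],[0,0,0]],[[0.0127,-0.0015,0.0333],[0,0,0]]])

```text
t: 2.78
eef_pos: [0.531, 0.052, 0.2614]
tool_rot: [-0.707, 0.707, 0.0, 0.0]
contact_force: [1.9, -0.8, -0.7]
gripper_width: 0.996
```

Request:
play_rows(increments=[[[0,0,0],[0,0,0]],[[0,0,0],[0,0,0]],[[0,0,0],[0,0,0]]])

```text
t: 3.03
eef_pos: [0.5304, 0.0498, 0.2609]
tool_rot: [-0.707, 0.707, -0.0, -0.0]
contact_force: [-1.2, -0.8, -1.0]
gripper_width: 1.0
```

Run:
```python
from h import *
c=cam('wrist'); save('w1.png',c['color']); P=cloud(c); np.save('w1P.npy',P)
print(c['o']['eef_pos'],proj(c,[.567,.003,.02]),proj(c,[.447,.18,.026]),proj(c,[.595,.244,.026]))
m=(abs(P[...,2]-.021)<.004)&(np.hypot(P[...,0]-.567,P[...,1]-.003)<.04)
v,u=np.where(m); print('plinth',ray(c,u,v,.02).mean(0),cv2.minEnclosingCircle((ray(c,u,v,.02)[:,:2]*1000).astype(np.float32)))
plan([.447,.18,.15],58.2)
```

```text
[0.53039933 0.0498489  0.26093959] [[310.49988017 216.16796517]] [[200.44282464  55.86136122]] [[346.21166422 -15.10504186]]
plinth [0.56836066 0.00646601 0.02      ] ((566.4699096679688, 2.161621332168579), 38.79582214355469)
cur [0.5303 0.049  0.2609] jaw -0.07 -> 58.2 q7 -0.38 t 3.0833
TURN 9 x [0.003, -6.475, -0.008]  SHIFT total [67.4, 110.9, 139.8] = 7 x [0.0096, 0.0158, 0.02]
```

View pics/w1.png

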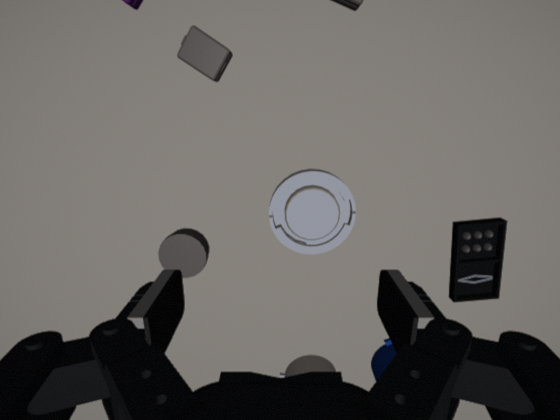

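Wrist view: the base is at (312,211), with its gaps near (275,222) and (350,208). I'll get the gap azimuth from a polar profile and the centre from contours.

```bash
cat >> h.py <<'E'
def basefit(c,c0,tag,rs=(.0435,.045,.0465)):
    P=cloud(c); g=cv2.cvtColor(c['color'],cv2.COLOR_RGB2GRAY)
    # outer collar: mask of points above 14mm within 70 mm
    m=(P[...,2]>.012)&(P[...,2]<.03)&(np.hypot(P[...,0]-c0[0],P[...,1]-c0[1])<.062)
    v,u=np.where(m); q=(ray(c,u,v,.019)[:,:2]*1000).astype(np.float32)
    hull=cv2.convexHull(q); print('collar ellipse',cv2.fitEllipse(hull),'circ',cv2.minEnclosingCircle(q))
    a=np.radians(np.arange(0,360,5))
    out=[]
    for r in rs:
        X=np.stack([c0[0]+r*np.cos(a),c0[1]+r*np.sin(a),0*a+.018],1); uv=proj(c,X).astype(np.float32)
        out.append((cv2.remap(P[...,2].astype(np.float32),uv[:,0],uv[:,1],cv2.INTER_LINEAR).ravel()*1000,cv2.remap(g,uv[:,0],uv[:,1],cv2.INTER_LINEAR).ravel()))
    for i,d in enumerate(np.arange(0,360,5)): print(d,[int(z[i]) if z[i]==z[i] else -1 for z,_ in out],[int(b[i]) for _,b in out],end=' ; ' if i%3<2 else '\n')
    # rectified top view of the base at z=.018, 5 px/mm ; up=+x, left=+y
    w=np.linspace(.065,-.065,520); X,Y=np.meshgrid(w,w,indexing='ij')
    uv=proj(c,np.stack([c0[0]+X.ravel(),c0[1]+Y.ravel(),0*X.ravel()+.018],1)).astype(np.float32).reshape(520,520,2)
    save(tag,cv2.convertScaleAbs(cv2.remap(c['color'],uv[...,0],uv[...,1],cv2.INTER_CUBIC),alpha=1.3))
E
python3 - <<'E'
from h import *
c=cam('wrist'); basefit(c,[.567,.004],'b1.png')
c=cam('top'); P=cloud(c)
m=(P[...,2]>.012)&(np.hypot(P[...,0]-.567,P[...,1]-.004)<.065); v,u=np.where(m); q=(ray(c,u,v,.019)[:,:2]*1000).astype(np.float32)
print('top',cv2.fitEllipse(cv2.convexHull(q)),len(q))
E
```

```text
collar ellipse ((568.740234375, 6.7336835861206055), (105.09596252441406, 106.13741302490234), 21.024639129638672) circ ((568.6605834960938, 6.659423828125), 53.33619689941406)
0 [5, 6, 6] [149, 150, 141] ; 5 [6, 5, 5] [150, 151, 145] ; 10 [5, 5, 5] [149, 151, 147]
15 [6, 6, 6] [150, 151, 151] ; 20 [6, 6, 5] [150, 150, 151] ; 25 [6, 17, 17] [143, 149, 151]
30 [8, 15, 17] [145, 150, 150] ; 35 [6, 18, 17] [150, 151, 150] ; 40 [7, 17, 17] [134, 148, 150]
45 [6, 17, 16] [150, 150, 151] ; 50 [5, 16, 17] [150, 150, 150] ; 55 [5, 12, 17] [150, 150, 150]
60 [5, 13, 18] [150, 150, 151] ; 65 [6, 15, 17] [150, 150, 150] ; 70 [5, 17, 17] [150, 150, 150]
75 [6, 18, 18] [150, 150, 150] ; 80 [10, 18, 17] [150, 150, 151] ; 85 [5, 16, 18] [150, 150, 150]
90 [6, 18, 17] [150, 150, 150] ; 95 [13, 18, 17] [151, 150, 150] ; 100 [11, 17, 17] [151, 150, 150]
105 [16, 18, 18] [149, 150, 151] ; 110 [16, 17, 19] [151, 151, 150] ; 115 [14, 17, 17] [150, 151, 150]
120 [17, 18, 17] [151, 151, 150] ; 125 [17, 17, 18] [150, 150, 151] ; 130 [17, 18, 18] [150, 150, 151]
135 [18, 18, 18] [150, 151, 151] ; 140 [18, 17
[... 886 characters left out ...]
 151, 150] ; 275 [17, 17, 18] [151, 150, 150] ; 280 [17, 18, 19] [150, 150, 151]
285 [17, 17, 17] [151, 150, 151] ; 290 [18, 18, 18] [151, 150, 150] ; 295 [18, 16, 17] [149, 150, 151]
300 [17, 18, 18] [150, 150, 150] ; 305 [18, 18, 19] [148, 151, 150] ; 310 [17, 18, 18] [146, 151, 150]
315 [17, 18, 18] [141, 150, 150] ; 320 [17, 17, 17] [141, 151, 150] ; 325 [17, 17, 17] [137, 151, 150]
330 [17, 17, 17] [134, 151, 150] ; 335 [17, 18, 18] [129, 151, 150] ; 340 [17, 17, 17] [127, 150, 150]
345 [17, 18, 18] [108, 122, 124] ; 350 [5, 6, 7] [151, 146, 100] ; 355 [7, 5, 6] [150, 150, 121]
top ((623.8199462890625, 92.30607604980469), (201.78074645996094, 309.5602722167969), 150.15904235839844) 6278
```

View pics/b1.png

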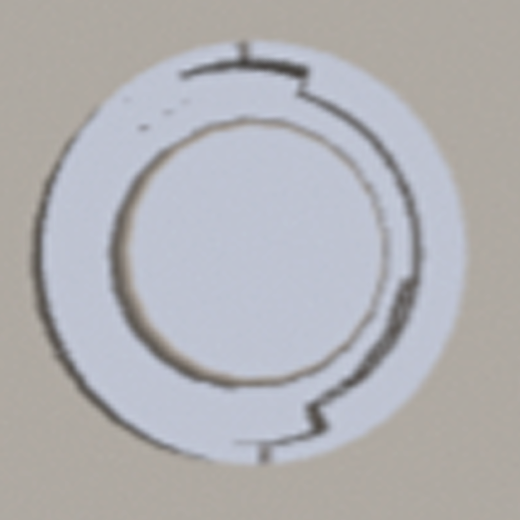

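The gap axis runs through the marks at (244,48) and (264,455), so the base x axis is at about +3°. Wrist puts the base centre at about (0.5687, 0.0063) and top at (0.567, 0.003). I'll settle that with a second yaw later. Now to the large case.

Request:
play_rows(increments=[[[0,0,0],[0,-6.5,0]],[[0,0,0],[0,-6.5,0]],[[0,0,0],[0,-6.5,0]],[[0,0,0],[0,-6.5,0]],[[0,0,0],[0,-6.5,0]],[[0,0,0],[0,-6.5,0]],[[0,0,0],[0,-6.5,0]],[[0,0,0],[0,-6.5,0]],[[0,0,0],[0,-6.3,0]],[[0.0112,0.0185,0.0233],[0,0,0]],[[0.0112,0.0185,0.0233],[0,0,0]],[[0.0112,0.0185,0.0233],[0,0,0]],[[0.0112,0.0185,0.0233],[0,0,0]],[[0.0112,0.0185,0.0233],[0,0,0]],[[0.0112,0.0185,0.0233],[0,0,0]],[[0,0,0],[0,0,0]],[[0,0,0],[0,0,0]]], gripper=0.065)

```text
t: 4.6
eef_pos: [0.4458, 0.1809, 0.1496]
tool_rot: [-0.617, 0.617, 0.344, -0.346]
contact_force: [-0.4, -0.6, 0.5]
gripper_width: 0.757
```

```bash
cat >> h.py <<'E'
def boxfit(c,c0,zt,tol=.006,rad=.035):
    P=cloud(c); m=((abs(P[...,2]-zt)<tol)&(np.hypot(P[...,0]-c0[0],P[...,1]-c0[1])<rad)).astype(np.uint8)
    n,l,s,_=cv2.connectedComponentsWithStats(m); v,u=np.where(l==1+np.argmax(s[1:,4]))
    zz=np.nanmedian(P[v,u,2]); q=(ray(c,u,v,zt)[:,:2]*1000).astype(np.float32); r=cv2.minAreaRect(q); w,hh=r[1]
    print('box',np.round(r[0],1),np.round(r[1],1),'long axis',round(r[2]+(90 if hh>w else 0),1),'z',zz.round(4),'mean',q.mean(0).round(1),len(q)); return r
E
python3 - <<'E'
from h import *
c=cam('wrist'); boxfit(c,[.447,.18],.026); plan([.447,.18,.10],58.2)
E
```

```text
box [447.6 184.8] [35.3 47.8] long axis 147.6 z 0.0259 mean [447.5 184.6] 2286
cur [0.4472 0.1802 0.1503] jaw 58.29 -> 58.2 q7 0.17 t 4.65
TURN 1 x [0.016, 0.095, -0.046]  SHIFT total [-0.3, 50.3, 0.0] = 2 x [-0.0001, 0.0251, 0.0]
```

Run:
```python
from h import *
plan([.4484,.1843,.005],57.6)
```

```text
cur [0.4472 0.1802 0.1503] jaw 58.29 -> 57.6 q7 0.17 t 4.65
TURN 1 x [0.017, 0.695, -0.046]  SHIFT total [4.1, 145.3, 1.2] = 5 x [0.0008, 0.0291, 0.0002]
```

Request:
play_rows(increments=[[[0.004,0.02,0.001],[0,0.7,0]],[[0,0.025,0],[0,0,0]],[[0,0.025,0],[0,0,0]],[[0,0.025,0],[0,0,0]],[[0,0.025,0],[0,0,0]],[[0,0.015,0],[0,0,0]],[[0,0.0103,0],[0,0,0]],[[0,0,0],[0,0,0]],[[0,0,0],[0,0,0]]])

```text
t: 5.4
eef_pos: [0.4492, 0.1844, 0.0054]
tool_rot: [-0.62, 0.62, 0.34, -0.34]
contact_force: [-0.4, 0.2, 0.9]
gripper_width: 0.761
```

Request:
play_rows(increments=[[[0,0,0],[0,0,0]],[[0,0,0],[0,0,0]],[[0,0,0],[0,0,0]],[[0,0,0],[0,0,0]],[[0,0,0],[0,0,0]],[[0,0,0],[0,0,0]],[[0,0,0],[0,0,0]],[[0,0,0],[0,0,0]]], gripper=0.03, grip_force=30)

```text
t: 6.07
eef_pos: [0.4493, 0.1851, 0.0062]
tool_rot: [-0.619, 0.62, 0.341, -0.34]
contact_force: [-0.0, -2.3, 7.1]
gripper_width: 0.419
```

Run:
```python
from h import *
plan([.568,.006,.15],0)
c=cam('wrist'); save('w2.png',c['color']); boxfit(c,[.4484,.1843],.026,rad=.03)
```

```text
cur [0.4493 0.1851 0.0062] jaw 57.6 -> 0.0 q7 -0.09 t 6.0667
TURN 9 x [0.007, 6.4, 0.013]  SHIFT total [118.7, -143.8, -179.1] = 9 x [0.0132, -0.016, -0.0199]
box [449.2 187.1] [52.6 55.4] long axis 179.7 z 0.026 mean [447.1 187.4] 9164
```

Request:
play_rows(increments=[[[0,-0.015,0],[0,0,0]],[[0,-0.025,0],[0,0,0]],[[-0.007,-0.016,-0.0225],[0,0,0]],[[-0.007,-0.016,-0.0225],[0,0,0]],[[-0.007,-0.016,-0.0225],[0,0,0]],[[-0.007,-0.016,-0.0225],[0,0,0]],[[-0.007,-0.016,-0.0225],[0,0,0]],[[-0.007,-0.016,-0.0225],[0,0,0]],[[-0.007,-0.016,-0.0225],[0,0,0]],[[-0.007,-0.016,-0.0225],[0,0,0]],[[-0.007,-0.016,-0.0225],[0,0,0]],[[-0.007,-0.01,-0.0225],[0,0,0]],[[-0.007,0,-0.0225],[0,0,0]],[[-0.007,0,-0.0225],[0,0,0]],[[0,0,0],[0,0,0]],[[0,0,0],[0,0,0]],[[0,0,0],[0,0,0]]])

```text
t: 7.53
eef_pos: [0.6308, -0.0297, 0.1991]
tool_rot: [0.62, -0.619, -0.341, 0.341]
contact_force: [0.4, -0.4, -0.6]
gripper_width: 0.42
```

Run:
```python
from h import *
c=cam('wrist'); save('w2.png',c['color']); basefit(c,[.568,.006],'b2.png',rs=(.045,))
plan([.5685,.0065,.10],57.6)
P=cloud(c); d=P-c['o']['eef_pos']; R=Rq(c['o']['tool_rot']).as_matrix(); d=d@R   # tool coords
# held case: bottom unseen; side facing camera: points near TCP
m=(abs(d[...,0])<.012)&(abs(d[...,2])<.05)&(d[...,1]>-.03)&(d[...,1]<.02)
t=d[m]; print('held n',len(t),'y range',np.percentile(t[:,1],[2,50,98]),'z',np.percentile(t[:,2],[1,50,99]))
```

```text
collar ellipse ((568.4235229492188, 5.837120532989502), (105.26128387451172, 105.45071411132812), 134.7298583984375) circ ((568.459716796875, 5.797605514526367), 52.845027923583984)
0 [5] [168] ; 5 [6] [168] ; 10 [4] [169]
15 [6] [169] ; 20 [6] [168] ; 25 [17] [167]
30 [17] [167] ; 35 [18] [168] ; 40 [18] [168]
45 [18] [166] ; 50 [18] [167] ; 55 [18] [167]
60 [18] [166] ; 65 [18] [166] ; 70 [18] [166]
75 [18] [166] ; 80 [18] [166] ; 85 [18] [166]
90 [17] [166] ; 95 [18] [165] ; 100 [18] [165]
105 [18] [165] ; 110 [18] [165] ; 115 [18] [165]
120 [18] [165] ; 125 [18] [164] ; 130 [18] [165]
135 [18] [165] ; 140 [18] [165] ; 145 [17] [164]
150 [17] [165] ; 155 [18] [165] ; 160 [18] [164]
165 [6] [160] ; 170 [6] [161] ; 175 [5] [161]
180 [5] [160] ; 185 [5] [163] ; 190 [6] [163]
195 [5] [164] ; 200 [6] [164] ; 205 [18] [163]
210 [17] [166] ; 215 [18] [166] ; 220 [18] [166]
225 [17] [166] ; 230 [18] [167] ; 235 [18] [166]
240 [18] [167] ; 245 [18] [167] ; 250 [18] [167]
255 [17] [168] ; 260 [18] [168] ; 265 [17] [167]
270 [18] [168] ; 275 [19] [168] ; 280 [19] [168]
285 [18] [168] ; 290 [18] [169] ; 295 [18] [168]
300 [16] [168] ; 305 [17] [168] ; 310 [18] [168]
315 [17] [169] ; 320 [17] [168] ; 325 [18] [169]
330 [18] [168] ; 335 [17] [168] ; 340 [17] [168]
345 [5] [168] ; 350 [6] [169] ; 355 [5] [168]
cur [ 0.6306 -0.0292  0.1992] jaw 57.71 -> 57.6 q7 0.63 t 7.5833
TURN 1 x [-0.029, 0.115, 0.019]  SHIFT total [-3.1, 99.2, 71.6] = 5 x [-0.0006, 0.0198, 0.0143]
held n 6396 y range [-0.02087379 -0.01961581 -0.00011453] z [-0.02191827  0.00594887  0.02410574]
```

View pics/w2.png

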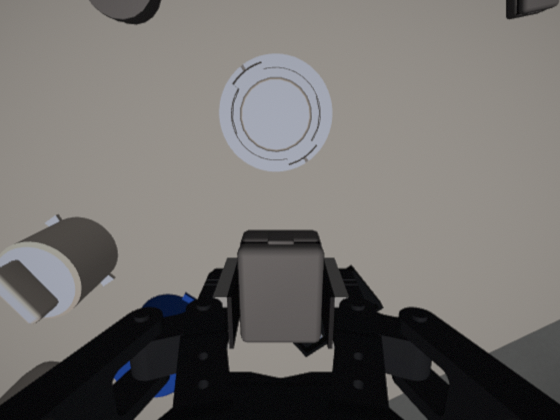

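Request:
play_rows(increments=[[[-0.0009,0.015,0.0177],[0,0.1,0]],[[-0.0009,0.015,0.0177],[0,0,0]],[[-0.0009,0.015,0.0177],[0,0,0]],[[-0.0009,0.015,0.0177],[0,0,0]],[[0,0.025,0],[0,0,0]],[[0,0.025,0],[0,0,0]],[[0,0.025,0],[0,0,0]],[[0,0.02,0],[0,0,0]],[[0,0.01,0],[0,0,0]],[[0,0,0],[0,0,0]],[[0,0,0],[0,0,0]]])

```text
t: 8.5
eef_pos: [0.5696, 0.0053, 0.0345]
tool_rot: [0.62, -0.62, -0.341, 0.341]
contact_force: [-0.6, 0.2, -0.1]
gripper_width: 0.407
```

Run:
```python
from h import *
plan([.5681,.0058,.0265],57.6); print(get_obs()['contact_force'])
```

```text
cur [0.5696 0.0053 0.0345] jaw 57.59 -> 57.6 q7 0.41 t 8.5
TURN 1 x [-0.013, -0.008, 0.019]  SHIFT total [-0.4, 8.0, 1.5] = 1 x [-0.0004, 0.008, 0.0015]
[-0.57150574  0.19324442 -0.12410637]
```

Request:
play_rows(increments=[[[0,0.004,0.0009],[0,0,0]],[[0,0.002,0],[0,0,0]],[[0,0.001,0],[0,0,0]],[[0,0.0008,0],[0,0,0]],[[0,0,0],[0,0,0]]])

```text
t: 8.92
eef_pos: [0.569, 0.0049, 0.0265]
tool_rot: [-0.62, 0.62, 0.34, -0.34]
contact_force: [0.5, -0.8, -0.7]
gripper_width: 0.418
```

Request:
play_rows(increments=[[[0,0,0],[0,0,0]],[[0,0,0],[0,0,0]],[[0,0,0],[0,0,0]],[[0,0,0],[0,0,0]],[[0,0,0],[0,0,0]]], gripper=0.06)

```text
t: 9.33
eef_pos: [0.5689, 0.005, 0.0263]
tool_rot: [-0.62, 0.62, 0.34, -0.34]
contact_force: [0.5, 0.5, -0.6]
gripper_width: 0.699
```

Request:
play_rows(increments=[[[0,-0.015,0],[0,0,0]],[[0,-0.025,0],[0,0,0]],[[0,-0.03,0],[0,0,0]],[[0,-0.03,0],[0,0,0]],[[0,-0.03,0],[0,0,0]],[[0,0,0],[0,0,0]],[[0,0,0],[0,0,0]]])

```text
t: 9.92
eef_pos: [0.5702, 0.0052, 0.159]
tool_rot: [-0.619, 0.621, 0.342, -0.339]
contact_force: [0.4, -0.4, 0.1]
gripper_width: 0.702
```

Run:
```python
from h import *
c=cam('wrist'); save('w3.png',c['color']); boxfit(c,[.5685,.006],.046)
P=cloud(c); m=(P[...,2]>.012)&(np.hypot(P[...,0]-.5685,P[...,1]-.006)<.062)&(P[...,2]<.03); v,u=np.where(m)
print('base',cv2.fitEllipse(cv2.convexHull((ray(c,u,v,.019)[:,:2]*1000).astype(np.float32))))
plan([.60,.24,.16],69.4)
```

```text
box [568.7   6.7] [35.6 47.5] long axis 147.5 z 0.0459 mean [568.7   6.6] 2460
base ((568.2363891601562, 5.982314586639404), (105.20957946777344, 105.72855377197266), 52.07448196411133)
cur [0.5691 0.0048 0.1573] jaw 57.52 -> 69.4 q7 0.53 t 9.9667
TURN 2 x [0.046, -5.942, 0.007]  SHIFT total [231.0, -2.7, 53.8] = 8 x [0.0289, -0.0003, 0.0067]
```

Request:
play_rows(increments=[[[0,0,0],[0,-5.95,0]],[[0,0,0],[0,-5.95,0]],[[0.0297,0.001,0.0074],[0,0,0]],[[0.0297,0.001,0.0074],[0,0,0]],[[0.0297,0.001,0.0074],[0,0,0]],[[0.0297,0.001,0.0074],[0,0,0]],[[0.0297,0.001,0.0074],[0,0,0]],[[0.0297,0.001,0.0074],[0,0,0]],[[0.0297,0.001,0.0074],[0,0,0]],[[0.0297,0.001,0.0074],[0,0,0]],[[0,0,0],[0,0,0]],[[0,0,0],[0,0,0]],[[0,0,0],[0,0,0]]])

```text
t: 11.05
eef_pos: [0.5963, 0.2473, 0.1468]
tool_rot: [-0.581, 0.581, 0.402, -0.404]
contact_force: [-0.1, -0.1, -0.7]
gripper_width: 0.702
```

Run:
```python
from h import *
c=cam('wrist'); save('w4.png',c['color']); r=boxfit(c,[.597,.247],.026)
# latch: pixels at z 8..24mm outside body along the long axis
P=cloud(c); a=np.radians(159.4); L=np.array([np.cos(a),np.sin(a)]); d=P[...,:2]-np.array(r[0])/1000
s=d@L; w=d@np.array([-L[1],L[0]])
for sg in(1,-1):
    m=(sg*s>.017)&(sg*s<.026)&(abs(w)<.004)&(P[...,2]>.006); print(sg,m.sum(),(s[m].max() if sg>0 else s[m].min()) if m.any() else None)
plan([r[0][0]/1000,r[0][1]/1000,.005],69.4)
```

```text
box [596.2 248.5] [29.4 40.3] long axis 159.5 z 0.0259 mean [596.6 248.4] 1603
1 46 0.019161151231431486
-1 37 -0.021352310752044246
cur [0.5967 0.2465 0.1471] jaw 69.36 -> 69.4 q7 0.33 t 11.1
TURN 1 x [-0.053, -0.039, -0.133]  SHIFT total [1.8, 142.1, 1.1] = 5 x [0.0004, 0.0284, 0.0002]
```

Request:
play_rows(increments=[[[0.0018,0.02,0.002],[0,0,0]],[[0,0.025,0],[0,0,0]],[[0,0.025,0],[0,0,0]],[[0,0.025,0],[0,0,0]],[[0,0.025,0],[0,0,0]],[[0,0.014,0],[0,0,0]],[[0,0.0075,0],[0,0,0]],[[0,0,0],[0,0,0]],[[0,0,0],[0,0,0]]])

```text
t: 11.85
eef_pos: [0.5962, 0.2504, 0.0074]
tool_rot: [-0.581, 0.581, 0.403, -0.402]
contact_force: [0.5, 0.4, 1.0]
gripper_width: 0.706
```

Request:
play_rows(increments=[[[0,0,0],[0,0,0]],[[0,0,0],[0,0,0]],[[0,0,0],[0,0,0]],[[0,0,0],[0,0,0]],[[0,0,0],[0,0,0]],[[0,0,0],[0,0,0]],[[0,0,0],[0,0,0]],[[0,0,0],[0,0,0]]], gripper=0.024, grip_force=30)

```text
t: 12.52
eef_pos: [0.5966, 0.2512, 0.0083]
tool_rot: [-0.581, 0.582, 0.403, -0.402]
contact_force: [-0.7, -1.9, 5.9]
gripper_width: 0.343
```

Request:
play_rows(increments=[[[0,-0.015,0],[0,0,0]],[[0,-0.025,0],[0,0,0]],[[0,-0.03,0],[0,0,0]],[[0,-0.03,0],[0,5.9,0]],[[0,-0.03,0],[0,5.9,0]],[[0,-0.03,0],[0,0,0]],[[0,0,0],[0,0,0]],[[0,0,0],[0,0,0]]])

```text
t: 13.18
eef_pos: [0.5967, 0.2515, 0.17]
tool_rot: [-0.619, 0.62, 0.343, -0.339]
contact_force: [-0.8, -0.2, -0.4]
gripper_width: 0.342
```

Run:
```python
from h import *
c=cam('wrist'); P=cloud(c); d=(P-c['o']['eef_pos'])@Rq(c['o']['tool_rot']).as_matrix()
m=(abs(d[...,0])<.012)&(abs(d[...,2])<.05)&(d[...,1]>-.035)&(d[...,1]<.0)
t=d[m]; top=np.median(t[:,1]); s=t[abs(t[:,1]-top)<.003]; print('top y',top,'z ext',np.percentile(s[:,2],[0.5,99.5]),'n',len(s))
plan([.5695-.0075*.84+.07*.84,.0062-.07*.54,.20],57.5)
```

```text
top y -0.017613219519353712 z ext [-0.02051009  0.01663522] n 4377
cur [0.5958 0.2506 0.168 ] jaw 57.64 -> 57.5 q7 0.16 t 13.2333
TURN 1 x [0.074, 0.144, 0.059]  SHIFT total [-224.0, -32.0, -173.7] = 10 x [-0.0224, -0.0032, -0.0174]
```

Request:
play_rows(increments=[[[-0.0246,0,-0.0119],[0,0.1,0]],[[-0.0246,0,-0.0119],[0,0,0]],[[-0.0246,0,-0.0119],[0,0,0]],[[-0.0246,0,-0.0119],[0,0,0]],[[-0.0246,0,-0.0119],[0,0,0]],[[-0.0246,0,-0.0119],[0,0,0]],[[-0.0246,0,-0.0119],[0,0,0]],[[-0.0246,0,-0.0119],[0,0,0]],[[-0.0246,0,-0.0119],[0,0,0]],[[0,0.025,0],[0,0,0]],[[0,0.025,0],[0,0,0]],[[0,0.025,0],[0,0,0]],[[0,0.02,0],[0,0,0]],[[0,0,0],[0,0,0]],[[0,0,0],[0,0,0]]])

```text
t: 14.48
eef_pos: [0.5657, 0.0063, 0.0703]
tool_rot: [0.621, -0.619, -0.339, 0.342]
contact_force: [-0.7, -0.0, 0.1]
gripper_width: 0.343
```

Run:
```python
from h import *
plan([.5671,.0061,.0546],57.5)
c=cam('wrist'); save('w5.png',c['color'])
```

```text
cur [0.5657 0.0063 0.0703] jaw 57.55 -> 57.5 q7 0.45 t 14.4833
TURN 1 x [-0.206, 0.054, -0.113]  SHIFT total [0.6, 15.7, -1.3] = 1 x [0.0006, 0.0157, -0.0013]
```

View pics/w5.png

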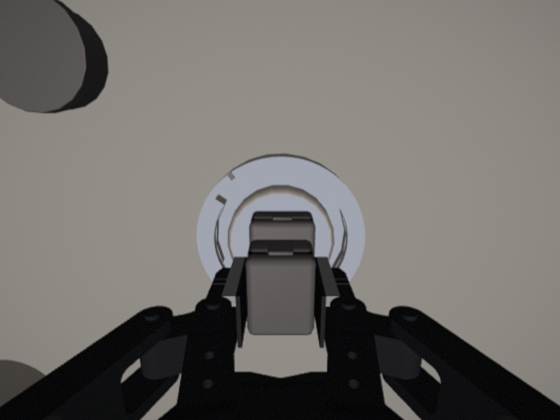

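Request:
play_rows(increments=[[[0.0006,0.006,-0.0013],[0,0,0]],[[0,0.005,0],[0,0,0]],[[0,0.003,0],[0,0,0]],[[0,0.0012,0],[0,0,0]],[[0,0,0],[0,0,0]],[[0,0,0],[0,0,0]]])

```text
t: 15.03
eef_pos: [0.5687, 0.0062, 0.0567]
tool_rot: [-0.62, 0.62, 0.34, -0.34]
contact_force: [-0.6, 0.4, 0.4]
gripper_width: 0.344
```

Run:
```python
from h import *
plan([.5671,.0061,.0546],57.5); print(get_obs()['contact_force'])
```

```text
cur [0.5687 0.0062 0.0567] jaw 57.53 -> 57.5 q7 0.43 t 15.0333
TURN 1 x [0.01, 0.026, 0.004]  SHIFT total [-0.9, 2.1, 1.4] = 1 x [-0.0009, 0.0021, 0.0014]
[-0.62726143  0.43929602  0.38533821]
```

Request:
play_rows(increments=[[[0,0,0],[0,0,0]]])

```text
t: 15.12
eef_pos: [0.5688, 0.0062, 0.0567]
tool_rot: [-0.62, 0.62, 0.34, -0.34]
contact_force: [0.2, -0.4, -0.1]
gripper_width: 0.347
```

Request:
play_rows(increments=[[[0,0,0],[0,0,0]]])

```text
t: 15.2
eef_pos: [0.5688, 0.0062, 0.0567]
tool_rot: [-0.62, 0.62, 0.34, -0.34]
contact_force: [-0.3, 0.0, -0.2]
gripper_width: 0.344
```

Request:
play_rows(increments=[[[0,0,0],[0,0,0]]])

```text
t: 15.28
eef_pos: [0.5688, 0.0062, 0.0567]
tool_rot: [-0.62, 0.62, 0.34, -0.34]
contact_force: [-0.1, 0.2, 0.5]
gripper_width: 0.344
```

Request:
play_rows(increments=[[[-0.0009,0.001,0.0014],[0,0,0]],[[0,0.0009,0],[0,0,0]],[[0,0,0],[0,0,0]],[[0,0,0],[0,0,0]],[[0,0,0],[0,0,0]],[[0,0,0],[0,0,0]]])

```text
t: 15.78
eef_pos: [0.5671, 0.0061, 0.0546]
tool_rot: [-0.62, 0.62, 0.34, -0.34]
contact_force: [0.2, 0.7, -0.7]
gripper_width: 0.344
```

Request:
play_rows(increments=[[[0,0,0],[0,0,0]],[[0,0,0],[0,0,0]],[[0,0,0],[0,0,0]],[[0,0,0],[0,0,0]],[[0,0,0],[0,0,0]]], gripper=0.05)

```text
t: 16.2
eef_pos: [0.567, 0.0061, 0.0546]
tool_rot: [-0.62, 0.62, 0.34, -0.34]
contact_force: [-0.1, 0.3, -1.0]
gripper_width: 0.589
```

Request:
play_rows(increments=[[[0,-0.015,0],[0,0,0]],[[0,-0.025,0],[0,0,0]],[[0,-0.03,0],[0,0,0]],[[0,-0.03,0],[0,0,0]],[[0,-0.02,0],[0,0,0]],[[0,0,0],[0,0,0]],[[0,0,0],[0,0,0]],[[0,0,0],[0,0,0]],[[0,0,0],[0,0,0]]])

```text
t: 16.95
eef_pos: [0.566, 0.0059, 0.1732]
tool_rot: [0.62, -0.62, -0.339, 0.341]
contact_force: [0.2, 0.7, -0.4]
gripper_width: 0.586
```

Run:
```python
from h import *
c=cam('wrist'); save('w6.png',c['color']); boxfit(c,[.5685,.006],.072,tol=.003); boxfit(c,[.5685,.006],.046)
P=cloud(c); m=(P[...,2]>.012)&(np.hypot(P[...,0]-.5685,P[...,1]-.006)<.062)&(P[...,2]<.03); v,u=np.where(m)
print('base',cv2.fitEllipse(cv2.convexHull((ray(c,u,v,.019)[:,:2]*1000).astype(np.float32))))
plan([.573,-.250,.20],90)
```

```text
box [568.6   6.6] [29.6 38. ] long axis 147.6 z 0.0719 mean [568.7   6.5] 1764
box [568.1   7. ] [35.4 46.6] long axis 147.4 z 0.0451 mean [558.8  13. ] 477
base ((568.1532592773438, 6.003093719482422), (105.15668487548828, 105.60391998291016), 53.132415771484375)
cur [0.5661 0.0059 0.1732] jaw 57.53 -> 90.0 q7 0.55 t 17.0
TURN 5 x [-0.027, -6.494, -0.008]  SHIFT total [-255.9, -26.8, -6.9] = 9 x [-0.0284, -0.003, -0.0008]
```

View pics/w6.png

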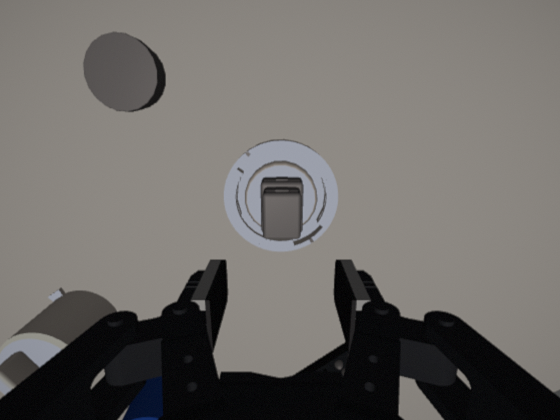

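Request:
play_rows(increments=[[[0,-0.005,0],[0,-6.5,0]],[[0,-0.005,0],[0,-6.5,0]],[[0,-0.005,0],[0,-6.5,0]],[[0,-0.005,0],[0,-6.5,0]],[[0,-0.006,0],[0,-6.5,0]],[[-0.0284,0,-0.0007],[0,0,0]],[[-0.0284,0,-0.0007],[0,0,0]],[[-0.0284,0,-0.0007],[0,0,0]],[[-0.0284,0,-0.0007],[0,0,0]],[[-0.0284,0,-0.0007],[0,0,0]],[[-0.0284,0,-0.0007],[0,0,0]],[[-0.0284,0,-0.0007],[0,0,0]],[[-0.0284,0,-0.0007],[0,0,0]],[[-0.0284,0,-0.0007],[0,0,0]],[[0,0,0],[0,0,0]],[[0,0,0],[0,0,0]],[[0,0,0],[0,0,0]],[[0,0,0],[0,0,0]]])

```text
t: 18.5
eef_pos: [0.5734, -0.2476, 0.2002]
tool_rot: [-0.5, 0.499, 0.501, -0.501]
contact_force: [0.6, 0.4, 0.6]
gripper_width: 0.584
```

Run:
```python
from h import *
c=cam('wrist'); save('w7.png',c['color']); r=boxfit(c,[.573,-.25],.103,tol=.008)
P=cloud(c); m=(abs(P[...,2]-.075)<.003)&(np.hypot(P[...,0]-.573,P[...,1]+.25)<.05); v,u=np.where(m)
print('rim',cv2.minEnclosingCircle((ray(c,u,v,.075)[:,:2]*1000).astype(np.float32)))
m=(abs(P[...,2]-.0035)<.004)&(np.hypot(P[...,0]-.573,P[...,1]+.25)<.05)&(np.hypot(P[...,0]-.573,P[...,1]+.25)>.041); print(m.sum())
plan([r[0][0]/1000,r[0][1]/1000,.13],90)
```

```text
box [ 572.8 -254.2] [53.2 13.8] long axis 1.4 z 0.1025 mean [ 572.3 -254.2] 1208
rim ((573.717529296875, -254.22300720214844), 38.43735122680664)
1012
cur [ 0.5736 -0.2476  0.2004] jaw 90.17 -> 90.0 q7 1.51 t 18.55
TURN 1 x [-0.014, 0.17, 0.045]  SHIFT total [-6.6, 70.4, 0.7] = 3 x [-0.0022, 0.0235, 0.0002]
```

View pics/w7.png

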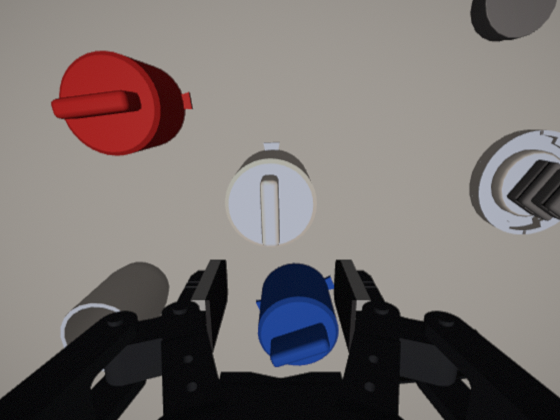

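Request:
play_rows(increments=[[[-0.007,0.02,0.0006],[0,-1.2,0]],[[0,0.025,0],[0,0,0]],[[0,0.025,0],[0,0,0]],[[0,0.025,0],[0,0,0]],[[0,0.015,0],[0,0,0]],[[0,0.008,0],[0,0,0]],[[0,0.0035,0],[0,0,0]],[[0,0,0],[0,0,0]],[[0,0,0],[0,0,0]],[[0,0,0],[0,0,0]]], gripper=0.05)

```text
t: 19.38
eef_pos: [0.5738, -0.2566, 0.0805]
tool_rot: [-0.494, 0.495, 0.506, -0.505]
contact_force: [0.7, 0.3, 0.0]
gripper_width: 0.582
```

Request:
play_rows(increments=[[[0,0,0],[0,0,0]],[[0,0,0],[0,0,0]],[[0,0,0],[0,0,0]],[[0,0,0],[0,0,0]],[[0,0,0],[0,0,0]],[[0,0,0],[0,0,0]],[[0,0,0],[0,0,0]],[[0,0,0],[0,0,0]],[[0,0,0],[0,0,0]],[[0,0,0],[0,0,0]]], gripper=0.005, grip_force=60)

```text
t: 20.22
eef_pos: [0.5731, -0.2565, 0.0796]
tool_rot: [-0.494, 0.495, 0.505, -0.505]
contact_force: [-0.8, -1.0, 6.2]
gripper_width: 0.152
```

Request:
play_rows(increments=[[[0,-0.01,0],[0,0,0]],[[0,-0.02,0],[0,0,0]],[[0,-0.025,0],[0,0,0]],[[0,-0.025,0],[0,0,0]],[[0,-0.02,0],[0,0,0]],[[0,0,0],[0,0,0]],[[0,0,0],[0,0,0]],[[0,0,0],[0,0,0]]])

```text
t: 20.88
eef_pos: [0.5718, -0.2565, 0.178]
tool_rot: [0.495, -0.494, -0.505, 0.506]
contact_force: [-0.4, -0.8, -2.2]
gripper_width: 0.15
```

Run:
```python
from h import *
c=cam('wrist'); save('w8.png',c['color']); P=cloud(c); d=(P-c['o']['eef_pos'])@Rq(c['o']['tool_rot']).as_matrix()
# flat top of cover around tool y = +.003, lug
m=(abs(d[...,1]-.004)<.004)&(np.hypot(d[...,0],d[...,2])<.05); print('flat y',np.median(d[m][:,1]),'n',m.sum(),'x',np.percentile(d[m][:,0],[.5,99.5]),'z',np.percentile(d[m][:,2],[.5,99.5]))
m=(d[...,1]>.06)&(d[...,1]<.095)&(d[...,2]>.036)&(d[...,2]<.056)&(abs(d[...,0])<.02); print('lug',m.sum(),np.median(d[m],axis=0) if m.any() else '',np.percentile(d[m][:,0],[2,98]),np.percentile(d[m][:,2],[2,98]))
plan([.5678,.005,.176],92.7)
```

```text
flat y 0.00464058931255029 n 8853 x [-0.03566658  0.03897817] z [-0.01829616  0.03614708]
lug 395 [0.00178947 0.0742264  0.03937709] [-0.00640252  0.00991252] [0.03613405 0.04410074]
cur [ 0.5716 -0.2565  0.1776] jaw 91.22 -> 92.7 q7 1.53 t 20.9333
TURN 1 x [-0.143, -1.484, 0.046]  SHIFT total [261.4, 1.6, -8.5] = 9 x [0.029, 0.0002, -0.0009]
```

View pics/w8.png

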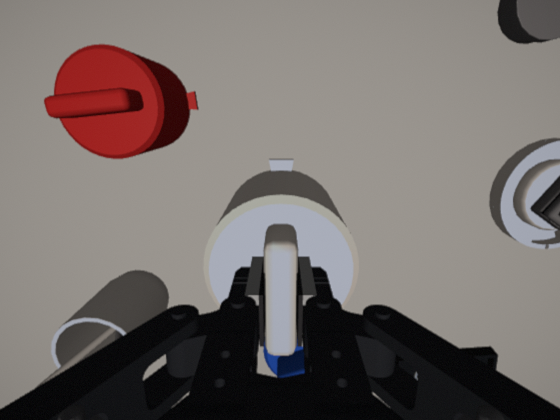

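Request:
play_rows(increments=[[[0,0,0],[0,-1.5,0]],[[0.0261,0,-0.0003],[0,0,0]],[[0.0261,0,-0.0003],[0,0,0]],[[0.0261,0,-0.0003],[0,0,0]],[[0.0261,0,-0.0003],[0,0,0]],[[0.0261,0,-0.0003],[0,0,0]],[[0.0261,0,-0.0003],[0,0,0]],[[0,0,0],[0,0,0]],[[0,0,0],[0,0,0]],[[0,0,0],[0,0,0]],[[0,0,0],[0,0,0]],[[0,0,0],[0,0,0]]])

```text
t: 21.93
eef_pos: [0.567, -0.1014, 0.1786]
tool_rot: [0.489, -0.488, -0.511, 0.512]
contact_force: [0.3, 0.1, -1.7]
gripper_width: 0.15
```

```bash
cat >> h.py <<'E'
def fit(c):
    R=Rq(c['o']['tool_rot']).as_matrix(); P=cloud(c); d=(P-c['o']['eef_pos'])@R
    m=(P[...,2]>.012)&(np.hypot(P[...,0]-.5682,P[...,1]-.006)<.062)&(P[...,2]<.03); v,u=np.where(m)
    q=ray(c,u,v,.019); b=cv2.fitEllipse(cv2.convexHull((q[:,:2]*1000).astype(np.float32))); print('base',b)
    bt=(np.array([b[0][0]/1000,b[0][1]/1000,.019])-c['o']['eef_pos'])@R
    m=(abs(d[...,1]-.004)<.003)&(np.hypot(d[...,0],d[...,2])<.05); f=d[m]; f=f[f[:,2]>-.012]
    h=cv2.convexHull((f[:,[0,2]]*1000).astype(np.float32))[:,0]; h=h[h[:,1]>-8]
    A=np.c_[2*h,np.ones(len(h))]; s=np.linalg.lstsq(A,(h**2).sum(1),rcond=None)[0]; r=np.sqrt(s[2]+s[0]**2+s[1]**2)
    print('cover centre tool x,z mm',s[:2].round(2),'r',r.round(2),'base in tool x,z',(bt[[0,2]]*1000).round(2),'DIFF',(bt[[0,2]]*1000-s[:2]).round(2))
E
python3 - <<'E'
from h import *
c=cam('wrist'); fit(c); plan([.566,.005,.176],92.7)
# gap direction seen from here
P=cloud(c); a=np.radians(np.arange(-40,41,4)); 
for off in(0,np.pi):
    X=np.stack([.5683+.045*np.cos(a+off),.006+.045*np.sin(a+off),0*a+.018],1); uv=proj(c,X).astype(np.float32)
    z=cv2.remap(P[...,2].astype(np.float32),uv[:,0],uv[:,1],cv2.INTER_NEAREST).ravel(); print([(int(np.degrees(k)),int(w*1000) if w==w else -1) for k,w in zip(a,z)])
E
```

```text
base ((567.6452026367188, 4.732959747314453), (105.18382263183594, 106.78020477294922), 148.34475708007812)
cover centre tool x,z mm [ 1.7  -1.04] r 38.1 base in tool x,z [106.02  -5.62] DIFF [104.32  -4.58]
cur [ 0.567  -0.1012  0.1787] jaw 92.63 -> 92.7 q7 1.29 t 21.9833
TURN 1 x [-0.031, -0.074, -0.006]  SHIFT total [106.2, 2.7, -4.0] = 4 x [0.0265, 0.0007, -0.001]
[(-40, 17), (-36, 18), (-32, 16), (-28, 18), (-24, 17), (-20, 17), (-16, 7), (-12, 9), (-8, 7), (-4, 10), (0, 9), (4, 11), (8, 11), (12, 12), (16, 11), (20, 11), (24, 70), (28, 71), (32, 73), (36, 72), (40, 70)]
[(-40, 16), (-36, 18), (-32, 16), (-28, 16), (-24, 18), (-20, 19), (-16, 16), (-12, 5), (-8, 6), (-4, 5), (0, 6), (4, 6), (8, 6), (12, 6), (16, 6), (20, 6), (24, 17), (28, 18), (32, 18), (36, 18), (40, 17)]
```

Request:
play_rows(increments=[[[0.0262,0,-0.0011],[0,0,0]],[[0.0262,0,-0.0011],[0,0,0]],[[0.0262,0,-0.0011],[0,0,0]],[[0.0262,0,-0.0012],[0,0,0]],[[0,0,0],[0,0,0]],[[0,0,0],[0,0,0]],[[0,0,0],[0,0,0]],[[0,0,0],[0,0,0]]])

```text
t: 22.65
eef_pos: [0.5668, 0.0031, 0.1788]
tool_rot: [0.488, -0.489, -0.511, 0.511]
contact_force: [-0.5, -0.7, -2.0]
gripper_width: 0.149
```

Run:
```python
from h import *
c=cam('wrist'); fit(c); plan([.5665,.0038,.11],92.7)
```

```text
base ((568.4835815429688, 5.524576187133789), (105.08950805664062, 106.91337585449219), 90.68811798095703)
cover centre tool x,z mm [ 1.71 -1.22] r 38.23 base in tool x,z [ 2.48 -1.86] DIFF [ 0.77 -0.64]
cur [0.5668 0.0031 0.1789] jaw 92.58 -> 92.7 q7 1.11 t 22.7
TURN 1 x [-0.021, -0.122, -0.037]  SHIFT total [0.7, 68.9, 0.2] = 3 x [0.0002, 0.023, 0.0001]
```

Request:
play_rows(increments=[[[0.0007,0.015,-0.0003],[0,-0.1,0]],[[0,0.02,0],[0,0,0]],[[0,0.02,0],[0,0,0]],[[0,0.012,0],[0,0,0]],[[0,0,0],[0,0,0]],[[0,0,0],[0,0,0]],[[0,0,0],[0,0,0]]])

```text
t: 23.28
eef_pos: [0.5676, 0.0058, 0.1127]
tool_rot: [-0.487, 0.488, 0.513, -0.512]
contact_force: [0.3, 0.4, -1.4]
gripper_width: 0.145
```

Request:
play_rows(increments=[[[0,0.003,0],[0,0,0]],[[0,0.003,0],[0,0,0]],[[0,0.002,0],[0,0,0]],[[0,0.002,0],[0,0,0]],[[0,0.002,0],[0,0,0]],[[0,0,0],[0,0,0]],[[0,0,0],[0,0,0]]])

```text
t: 23.87
eef_pos: [0.5669, 0.0056, 0.1]
tool_rot: [0.488, -0.487, -0.512, 0.512]
contact_force: [-0.4, 0.5, -2.7]
gripper_width: 0.149
```

Request:
play_rows(increments=[[[0,0,0],[0,0,0]],[[0,0,0],[0,0,0]]])

```text
t: 24.03
eef_pos: [0.567, 0.0057, 0.1002]
tool_rot: [-0.487, 0.488, 0.512, -0.512]
contact_force: [-0.0, 0.4, -0.9]
gripper_width: 0.15
```

Run:
```python
from h import *
c=cam('wrist'); fit(c); plan([.5668,.0038,.098],92.7); c=cam('wrist'); fit(c); save('w9.png',c['color'])
```

```text
base ((568.3674926757812, 5.556277275085449), (105.19734191894531, 106.75945281982422), 91.90086364746094)
cover centre tool x,z mm [ 1.59 -1.22] r 38.34 base in tool x,z [-0.2  -1.31] DIFF [-1.79 -0.09]
cur [0.567  0.0057 0.1002] jaw 92.82 -> 92.7 q7 1.02 t 24.0833
TURN 1 x [0.015, 0.123, -0.001]  SHIFT total [-1.8, 2.2, 0.3] = 1 x [-0.0018, 0.0022, 0.0003]
base ((568.1838989257812, 5.515666961669922), (105.17892456054688, 106.26114654541016), 87.12120819091797)
cover centre tool x,z mm [ 1.56 -1.02] r 38.21 base in tool x,z [-0.2 -1.1] DIFF [-1.76 -0.09]
```

View pics/w9.png

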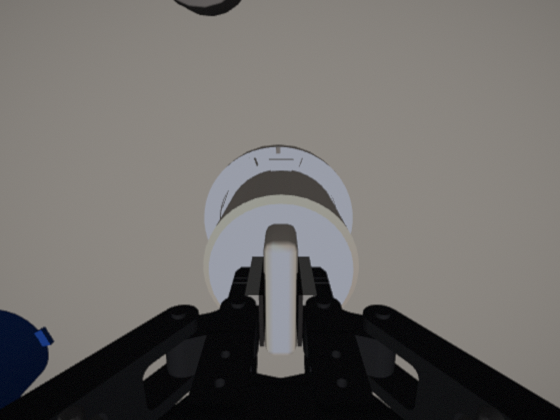

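The lug at (281,159) sits between the gap edges at (257,160) and (301,161). A -1.8 mm shift in x is needed, then a gentle descent.

Request:
play_rows(increments=[[[-0.0017,0,0],[0,0,0]],[[0,0,0],[0,0,0]],[[0,0,0],[0,0,0]],[[0,0,0],[0,0,0]]])

```text
t: 24.47
eef_pos: [0.567, 0.0039, 0.1001]
tool_rot: [-0.488, 0.488, 0.512, -0.512]
contact_force: [0.2, 0.3, -1.2]
gripper_width: 0.151
```

Request:
play_rows(increments=[[[0,0.001,0],[0,0,0]],[[0,0.001,0],[0,0,0]],[[0,0.001,0],[0,0,0]],[[0,0.001,0],[0,0,0]],[[0,0.001,0],[0,0,0]],[[0,0,0],[0,0,0]],[[0,0,0],[0,0,0]]])

```text
t: 25.05
eef_pos: [0.567, 0.0039, 0.095]
tool_rot: [0.488, -0.487, -0.512, 0.512]
contact_force: [-0.4, 0.2, -1.1]
gripper_width: 0.154
```

Request:
play_rows(increments=[[[0,0.001,0],[0,0,0]],[[0,0.001,0],[0,0,0]],[[0,0.001,0],[0,0,0]],[[0,0.001,0],[0,0,0]],[[0,0.001,0],[0,0,0]],[[0,0.001,0],[0,0,0]],[[0,0.001,0],[0,0,0]],[[0,0,0],[0,0,0]],[[0,0,0],[0,0,0]]])

```text
t: 25.8
eef_pos: [0.567, 0.0039, 0.088]
tool_rot: [0.488, -0.487, -0.512, 0.512]
contact_force: [0.2, -0.1, -1.5]
gripper_width: 0.15
```

Request:
play_rows(increments=[[[0,0.001,0],[0,0,0]],[[0,0.001,0],[0,0,0]],[[0,0.0005,0],[0,0,0]],[[0,0,0],[0,0,0]],[[0,0,0],[0,0,0]]])

```text
t: 26.22
eef_pos: [0.567, 0.004, 0.0857]
tool_rot: [-0.488, 0.488, 0.512, -0.512]
contact_force: [-0.8, -0.5, -0.1]
gripper_width: 0.149
```

Request:
play_rows(increments=[[[0,0.0005,0],[0,0,0]],[[0,0.0004,0],[0,0,0]],[[0,0,0],[0,0,0]],[[0,0,0],[0,0,0]]])

```text
t: 26.55
eef_pos: [0.5671, 0.0041, 0.0856]
tool_rot: [0.487, -0.488, -0.512, 0.512]
contact_force: [-3.7, -0.6, 7.2]
gripper_width: 0.151
```

Run:
```python
from h import *
o=get_obs(); print(o['contact_force'],o['torque'])
c=cam('wrist'); fit(c); P=cloud(c)
m=(np.hypot(P[...,0]-.5682,P[...,1]-.006)<.036)&(P[...,2]>.07)&(P[...,2]<.092); print('flat top z',np.median(P[m][:,2]),'expect .081')
```

```text
[-3.72831193 -0.59932882  7.18043379] [-0.1698252   0.75896493 -0.03773699]
base ((568.709228515625, 5.584013938903809), (105.1949691772461, 107.60509490966797), 95.3818359375)
cover centre tool x,z mm [ 1.45 -1.26] r 38.38 base in tool x,z [ 1.41 -1.69] DIFF [-0.04 -0.43]
flat top z 0.081192428082496 expect .081
```

Request:
play_rows(increments=[[[0,-0.0014,0],[0,0,0]],[[0,0,0],[0,0,0]],[[0.0001,0,0],[0,3,0]],[[0.0001,0,0],[0,3,0]],[[0,0,0],[0,3,0]],[[0.0001,0,0],[0,3,0]],[[0,0,0],[0,3,0]],[[0,0,0],[0,0,0]],[[0,0,0],[0,0,0]]])

```text
t: 27.35
eef_pos: [0.567, 0.0042, 0.0859]
tool_rot: [-0.55, 0.55, 0.444, -0.445]
contact_force: [0.1, 0.0, -1.5]
gripper_width: 0.15
```

Run:
```python
from h import *
o=get_obs(); print(o['contact_force'],o['torque']); plan(o['eef_pos'],47.7)
c=cam('wrist'); fit(c); P=cloud(c)
m=(np.hypot(P[...,0]-.5682,P[...,1]-.006)<.036)&(P[...,2]>.07)&(P[...,2]<.092); print('flat top z',np.median(P[m][:,2])); boxfit(c,[.5682,.005],.109,tol=.006)
```

```text
[ 0.1183155   0.02166867 -1.47193448] [ 0.02737079  0.02223839 -0.0387319 ]
cur [0.567  0.0042 0.0859] jaw 77.91 -> 47.7 q7 0.79 t 27.35
TURN 5 x [-0.001, 6.043, -0.002]  SHIFT total [0.0, 0.0, 0.0] = 1 x [0.0, 0.0, 0.0]
base ((568.3994140625, 5.69022274017334), (105.0506362915039, 106.87175750732422), 80.68109893798828)
cover centre tool x,z mm [ 1.56 -0.8 ] r 38.19 base in tool x,z [ 1.78 -1.1 ] DIFF [ 0.23 -0.3 ]
flat top z 0.08148989285565908
box [566.9   5.6] [41.3 47. ] long axis 128.6 z 0.109 mean [564.    6.3] 4629
```

Request:
play_rows(increments=[[[0.0001,0,0],[0,3,0]],[[0,0,0],[0,3,0]],[[0.0001,0,0],[0,3,0]],[[0,0,0],[0,3,0]],[[0.0001,0,0],[0,3,0]],[[0,0,0],[0,3,0]],[[0.0001,0,0],[0,3,0]],[[0,0,0],[0,3,0]],[[0.0001,0,0],[0,3,0]],[[0,0,0],[0,3.1,0]],[[0,0,0],[0,0,0]],[[0,0,0],[0,0,0]],[[0,0,0],[0,0,0]]])

```text
t: 28.48
eef_pos: [0.5672, 0.0047, 0.086]
tool_rot: [0.646, -0.646, -0.287, 0.287]
contact_force: [-0.3, 0.2, -2.1]
gripper_width: 0.147
```

Run:
```python
from h import *
o=get_obs(); print(o['contact_force'],o['torque']); plan(o['eef_pos'],47.7)
c=cam('wrist'); fit(c); P=cloud(c); save('w10.png',c['color'])
m=(np.hypot(P[...,0]-.5682,P[...,1]-.006)<.036)&(P[...,2]>.07)&(P[...,2]<.092); print('flat top z',np.median(P[m][:,2]))
t=cam('top'); save('t10.png',cv2.resize(t['color'][180:265,215:310],None,fx=6,fy=6,interpolation=cv2.INTER_CUBIC))
```

```text
[-0.30954229  0.18065109 -2.08355996] [ 0.04842365 -0.00899186 -0.04271492]
cur [0.5672 0.0047 0.086 ] jaw 47.84 -> 47.7 q7 0.33 t 28.4833
TURN 1 x [-0.004, 0.145, -0.001]  SHIFT total [0.0, 0.0, 0.0] = 1 x [0.0, 0.0, 0.0]
base ((568.9132690429688, 5.537599563598633), (105.21926879882812, 107.59120178222656), 51.056880950927734)
cover centre tool x,z mm [ 1.34 -0.27] r 38.18 base in tool x,z [ 1.76 -0.71] DIFF [ 0.42 -0.44]
flat top z 0.08159546964487394
```

View pics/w10.png

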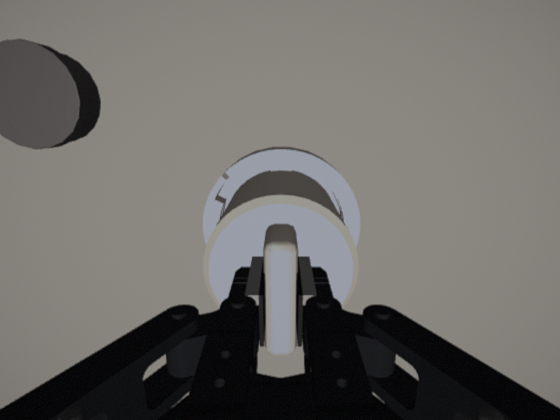

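```bash
python3 -c "
from h import *
print(hand_in())"
```

```text
the job is handed in; nothing more can be done
None
```

The spares are packed and I've handed the job in. The cover is turned half way and the gripper is still holding it; the arm used about 28.5 of the 61 s.

- **Cases:** the larger case stands on the plinth and the smaller one on top of it, with their long sides parallel to within about 0.2°. By the last measurements before covering, both are within about 1.3 mm of the base centre.
- **Cover going on:** the lugs dropped through the gaps without touching. Fully home, the cover's flat top measured 81.2 mm (expected 81) and about 7 N pushed back. I then eased it up about 0.5 mm within its play.
- **Turn:** I turned it 45° clockwise, from a gripper angle of 92.8° to 47.8° (target 47.7°). Contact force and moment stayed near zero throughout, with no click. The visible lug can no longer be seen in its gap. I take both lugs to be under the tabs from the turn and the height, as the second one was not in view.
- **Last check:** the cover axis and base centre agree to about 0.6 mm, and the cover's flat top is at 81.6 mm.

**Where checks disagreed:** the top camera placed things about 4 mm off in y from the wrist camera. The wrist camera itself read about 1.5 mm off along the direction the jaws open. I used wrist measurements of one thing relative to another, so that offset cancelled out.

I did not reach for the cube, cup, tin, tray or look-alikes and felt no contact with them, but I took no final picture to confirm they hadn't moved.

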